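# Serve the large tin from its rocker-gate chute

### The job

Serve the large tin: with a fingertip, press down the paddle of the lever over its chute so that the gate lifts and the tin rolls out against the stop at the low end, then let the lever come back up so that the gate is shut again. Do not touch, pick up or push either tin, leave the other chute's lever and its smaller tin alone, and do not disturb the mug, the jar or the canister.

Things in the scene. Friction and masses are not known exactly. Their poses are not given: they have to be found in the camera images.
- chute_large: Fixed steel chute holding the large tin. Origin on the counter below the lever's pivot; x points level, down-slope to the exit; z up. Runs from x = -110 to +216 mm, 98 mm wide; floor slopes 0.12 rad (51 mm high at the high end, 12 mm at the low end), side walls 20 mm above it. Rubber stop 45 mm high at the low end, face at x = 210 mm. Pivot posts 132 mm high at x = 0, y = +-51 mm.
- chute_small: The second chute, 70 mm wide over its walls, otherwise the same in build, size and frame, which holds the small tin; not to be operated. Either chute may be the left one; its width and its tin tell it apart.
- lever_large (a joint): Rocking lever of the large tin's chute, rad; pivot 120 mm above the counter, across the chute at x = 0. 0 = at rest, level, gate down; grows as the paddle is pressed, end stop at 0.7. A spring returns it when let go; about 1 to 4 N on the paddle moves it, 5 to 9 N holds it near the stop. The large tin passes under the gate from about 0.5 on.
- lever_small (a joint): Rocking lever of the small tin's chute, the same in build; 0 = gate down. To be left alone.
- paddle_large (a point): Centre of the top face of the large tin lever's paddle: flat black plate 40 mm (along the chute) by 50 mm, at chute x = -80 mm, 127 mm above the counter at rest, nothing above it. Pressed to the end stop (0.7 rad) this point goes down 53 mm and 14 mm towards the pivot; at 0.55 rad 43 mm and 8 mm. The face slants, outer end lower. Axes: x along the lever to the gate, z up at rest.
- paddle_small (a point): The same point on the small tin's lever. Not to be pressed.
- gate_large (a point): Middle of the lower edge of the large tin's gate, a steel plate 36 mm wide and 4 mm thick that hangs from the other end of the lever, 90 mm down-slope from the pivot; at rest the edge is 9 mm above the chute floor.
- tin_large: Large closed brass-coloured tin with a paper band, 60 mm diameter, 80 mm long, about 0.2 kg, lying across the chute against the gate. Origin at its centre, y along the tin. Centre at chute x = 57 mm at the start; against the stop about x = 180 mm, 46 mm above the counter. Rolls out by itself in about 1 s once the gate is up.
- tin_small: Small closed tin of the same look, 34 mm diameter, 52 mm long, about 0.06 kg, lying behind the gate of the second chute. Origin at its centre. To stay there.
- mug: White ceramic mug, 80 mm diameter, 90 mm high, standing on the counter on the robot's left; origin at the centre of its underside, z up.
- jar: Amber glass jar with a steel cap, 70 mm diameter, 100 mm high, standing on the counter on the robot's right, in line with the canister; origin at the centre of its underside, z up.
- shaker: Plain steel canister, 50 mm diameter, 100 mm high, standing on the robot's right, in line with the jar; origin at the centre of its underside, z up.
Not all that is in view belongs to the job. What is shaped like the tin_large but purple is not meant.

How it is judged:
On the way, in this order (a step that is already met when the one before it is completed fails the run):
1. the paddle of the large tin's lever is pressed and its gate is lifting (value of joint lever_large above 0.2 rad and contact force between the fingers and chute_large above 0.3 N).
2. the large tin has rolled out past the gate (x of tin_large in the frame of chute_large above 0.15 m), for 0.1 s.
At the end, for the whole second after the job is handed in: The large tin rests on its chute against the low-end stop (centre 168 to 193 mm along, within 20 mm of the middle, below 60 mm); both levers are up (below 0.05 rad); the small tin is within 12 mm, and mug, jar and canister within 20 mm, of their starts (x of tin_large in the frame of chute_large between 0.168 and 0.193 m and y of tin_large in the frame of chute_large between -0.02 and 0.02 m and height (world z) of tin_large below 0.06 m and linear speed of tin_large below 0.03 m/s and value of joint each of lever_large, lever_small below 0.05 rad and distance of tin_small from where it was at the start of the episode below 0.012 m and distance of each of mug, jar, shaker from where it was at the start of the episode below 0.02 m); the robot touches nothing.
It fails at once if the robot touches the large tin (contact force between any of the fingers, the arm and tin_large above 0.3 N).
It fails at once if the robot touches the small tin (contact force between any of the fingers, the arm and tin_small above 0.3 N).
It fails at once if a tin is lifted out of its chute (height (world z) of any of tin_large, tin_small above 0.09 m).
It fails at once if the small tin's lever is pressed (value of joint lever_small above 0.12 rad).
It fails at once if the mug, the jar or the canister is moved, tipped or lifted (distance of any of mug, jar, shaker from where it was at the start of the episode above 0.02 m or angle between any of mug, jar, shaker's own z axis and vertical above 0.3 rad).
It also fails if it takes over 35 s, if anything falls off the work surface, if the arm or the gripper's body presses on something with over 40 N, if the wrist force passes 120 N, or if a joint passes its speed limit or range.

### The arm

A 7-joint arm with a two-finger parallel gripper is mounted at the origin on the work surface. World frame = base frame: x ahead of the robot, y to its left, z up, the work surface at z = 0. Lengths are in m, angles in rad, forces in N, time in s.
With the tool pointing down it reaches from about 0.4 to 0.85 m from the base axis. Payload 4.5 kg.
Tool frame: the origin (TCP) lies on the centre line of the jaws, within the pads' length; the fingertips stand 19 mm ahead of it and the grasp point (between the pads) is the TCP (ctrl.nose_length is the distance from the TCP to the fingertips, in m); y points along the fingers, x is the direction in which the jaws open and shut, and the axes are right-handed (so a half turn about y gives the same grasp; the last joint's range is limited). The gripper opens to 85 mm and grips with 20 to 120 N. Pads are 22 mm wide; open, the fingers measure 114 mm over their backs; the gripper's body (76 mm by 85 mm) begins 54 mm behind the grasp point. The pads swing forward as they close: fully open they stand 13 mm farther back than shut.
Start: joints at [1.317, 0.689, -0.195, 1.565, 0.157, 0.902, -0.215], TCP at [0.177, -0.599, 0.25] pointing down, gripper open.
Joint ranges: [-3.01, 3.01], [-0.46, 2.08], [-1.47, 1.51], [0.13, 2.56], [-1, 4.14], [0.04, 2.09], [-2.66, 2.66]. Speed limits (rad/s): [2.57, 2.57, 3.14, 3.14, 3.14, 3.14, 3.14].

### API

Orientations are given as a unit quaternion [x, y, z, w].
In Python, from plant import sense, cams, ctrl gives the robot as it stands.
- The arm moves only by the tool carry_out, never from a script. Its argument "motion" is a list of rows, each a list of 3 entries, a list of its own where there are three numbers: the shift along the tool's x, y, z in mm, then the turn, a rotation vector about the tool's x, y, z in degrees, then the finger opening in mm, from 0 to 85.4. A call has 1 to 8 rows; each row is the pose to reach, as a shift and turn from the pose commanded when the call began, along the tool's axes at that moment; what a row does not reach only later rows make up. A row lasts 1/8 s, in which the tool goes at most 62.5 mm and 10.7 degrees, less where a joint would pass 70% of its speed; a pose out of reach is approached as far as the arm can. A call with a gripper value outside its range is refused whole. The fingers move at their own pace and stop on an object; the grip force is fixed at half the most. Time passes only in rows, so rows that repeat a pose let the fingers close. It gives the time, the measured TCP pose, the force and the opening at its end, in the units of the state.
- sense(): the state, without advancing time (a new reading comes with each control period).
- cams.grab_frame(name): name is "side" or "top" or "wrist"; returns the picture (480x640x3 uint8, red, green, blue); there is no depth.
- cams.camera_info(name): a dict with "vertical_fov" (degrees; the focal length in pixels is half the picture's height over the tangent of half this angle, whatever the lens; pixels are square), "cx", "cy" (the principal point, pixels), "dist" ([k1, k2, p1, p2, k3] as OpenCV has them; the pictures are not rectified), "eye" and "rotation" of the camera in the world. Camera axes: x right, y up, looking along -z (the intrinsics and any distortion apply to the point x, -y, -z); pixel columns grow to the right and rows downward; lengths in m; the calibration is good to about 2 mm. A picture is of the moment at which its call begins: read the wrist's pose just before it. camera_info takes no time and is no camera call; for the wrist camera it gives the pose at the moment of the call.
- ctrl.hand_in(): hands the job in, once; it reports no verdict.
Trained networks look in the newest picture that a camera, given by its name, has taken for a name from the list of things; names that differ only in an ending like _2 or _b are one class to them, and where a whole thing is asked for, a point or a joint stands for the part that bears it (a point fixed in the world has none). Each returns a list of dicts, best first, with "conf" (0 to 1); they miss things now and then, are a little off and sometimes report something else, mostly with a low value. They report only what shows in the picture. A call takes as long as a camera call. They do not tell look-alikes from the thing itself.
- cams.search_frame(camera, thing): "location" ([x, y, z] in m, in world coordinates, good to about 4 mm: the middle of the surface that is visible of it).
- cams.tip_of(camera, thing): "location" ([x, y, z] in m, in world coordinates, good to about 4 mm: a listed point, or the origin of a listed thing).
The state is a dict: "t": time; "qpos": joint angles; "qd": joint speeds; "tau": joint torques, N m; "tool_pos": TCP position; "tool_rot": TCP orientation; "contact_force": force on the tool from outside, world axes, zero at the start; "ft_torque": the same for the moment, N m; "opening": opening from 0.0 (shut) to 1.0 (fully open).
Only numpy, scipy, OpenCV 4.12 (cv2) and the standard library are available. Lean on these libraries where they do the work, as an engineer would, in place of code of your own. Each camera call takes 0.05 s, during which the arm holds its last target. There are 200 camera calls.

## Working session

There is one attempt and no reset: what is moved stays moved. The work goes in short steps, Python scripts to look and compute and a tool call to move; the robot and the scene stay as the last step left them, time stands still between calls to the robot, and variables do not carry over. Pictures are saved under pics/ and viewed, about 8 in all and at most 12, crops included, and the job is handed in when it is done.

Besides the shell and the picture viewer there is one more tool, called after "Request:" in YAML: its name, and indented under it one key for each argument. carry_out: Moves the arm, as the interface text tells. Its arguments: {"type":"object","properties":{"motion":{"type":"array","items":{"type":"array"}}},"required":["motion"]}

```bash
mkdir -p pics; cat > h.py <<'E'
from plant import sense, cams, ctrl
import numpy as np, cv2
def save(cam,name):
    im=cams.grab_frame(cam); cv2.imwrite(f'pics/{name}.png',im[:,:,::-1]); return im
def proj(cam,p):
    i=cams.camera_info(cam); R=np.array(i['rotation']); 
    if R.shape!=(3,3):
        from scipy.spatial.transform import Rotation as Ro; R=Ro.from_quat(R).as_matrix()
    c=R.T@(np.array(p)-i['eye']); f=240/np.tan(np.radians(i['vertical_fov'])/2)
    K=np.array([[f,0,i['cx']],[0,f,i['cy']],[0,0,1.]])
    return cv2.projectPoints(np.array([[c[0],-c[1],-c[2]]]),np.zeros(3),np.zeros(3),K,np.array(i['dist'],float))[0].ravel().round(0)
E
python3 - <<'E'
from h import *
s=sense(); print({k:np.round(s[k],3) for k in s})
a=save('top','top0'); b=save('side','side0')
cv2.imwrite('pics/both.png',cv2.resize(np.hstack([a,b]),(800,300),interpolation=cv2.INTER_AREA)[:,:,::-1])
for c in ['top','side']:
  for t in ['paddle_large','paddle_small','gate_large','tin_large','tin_small','chute_large','chute_small','mug','jar','shaker']:
    for d in cams.tip_of(c,t)[:3]: print(c,t,np.round(d['location'],3),round(d['conf'],2),proj(c,d['location']))
E
```

```text
{'t': np.float64(0.0), 'qpos': array([ 1.317,  0.69 , -0.195,  1.566,  0.157,  0.902, -0.215]), 'qd': array([ 0.   ,  0.   , -0.001,  0.001,  0.002, -0.001,  0.001]), 'tau': array([ 1.0000e-03, -5.3960e+01, -1.2660e+00, -1.5854e+01,  9.0000e-03,
        1.0000e-02, -0.0000e+00]), 'tool_pos': array([ 0.177, -0.599,  0.249]), 'tool_rot': array([-0.566,  0.424, -0.423,  0.567]), 'contact_force': array([ 0.272,  0.455, -0.186]), 'ft_torque': array([ 0.023, -0.07 , -0.031]), 'opening': np.float64(1.004)}
top paddle_large [ 0.451 -0.241  0.126] 0.74 [418. 288.]
top paddle_small [0.511 0.145 0.128] 0.87 [245. 264.]
top paddle_small [ 0.345 -0.449 -0.001] 0.25 [490. 328.]
top gate_large [ 0.62  -0.251  0.033] 0.72 [412. 218.]
top tin_large [ 0.627 -0.093  0.029] 0.97 [347. 216.]
top tin_large [ 0.586 -0.247  0.06 ] 0.67 [413. 231.]
top tin_large [ 0.783 -0.114  0.032] 0.59 [354. 153.]
top tin_small [0.657 0.173 0.046] 0.63 [237. 205.]
top chute_large [ 0.53  -0.246  0.004] 0.81 [409. 256.]
top chute_small [0.585 0.156 0.001] 0.58 [246. 237.]
top mug [0.429 0.449 0.004] 0.79 [129. 302.]
top m
[... 181 characters left out ...]
327.]
side paddle_large [ 0.447 -0.24   0.126] 0.84 [376. 191.]
side paddle_small [0.508 0.146 0.126] 0.67 [332. 269.]
side gate_large [ 0.621 -0.247  0.038] 0.86 [315. 213.]
side tin_large [ 0.624 -0.099  0.031] 0.88 [303. 241.]
side tin_large [ 0.584 -0.242  0.056] 0.7 [327. 209.]
side tin_large [ 0.786 -0.114  0.036] 0.68 [246. 231.]
side tin_small [0.652 0.172 0.045] 0.65 [263. 300.]
side chute_large [ 0.53  -0.242 -0.001] 0.63 [345. 228.]
side chute_small [ 0.584  0.162 -0.003] 0.93 [296. 318.]
side mug [ 0.536 -0.243 -0.   ] 0.74 [343. 228.]
side mug [0.429 0.45  0.001] 0.63 [349. 444.]
side jar [ 0.56  -0.443  0.003] 0.85 [344. 196.]
side shaker [ 0.344 -0.445  0.004] 0.78 [411. 201.]
```

View pics/top0.png

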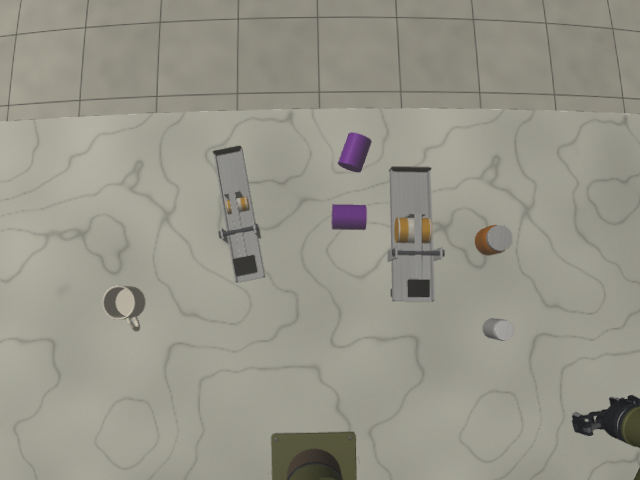

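View pics/side0.png

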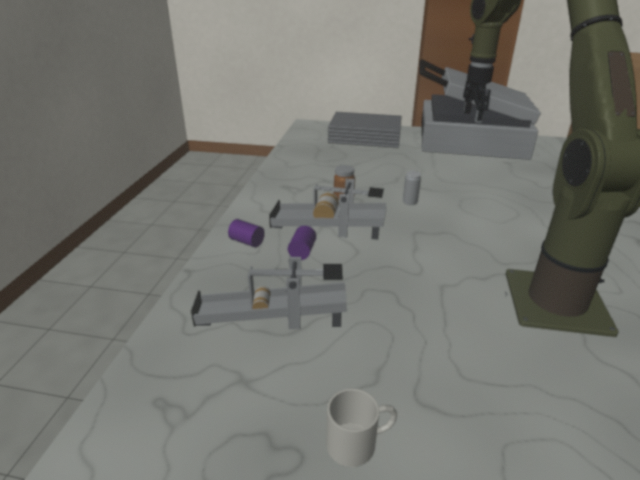

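The right chute, at about (411,235), is the wide one with the larger brass tin at (413,231). Its paddle is at (418,288). These could be mistaken for it:
- The small brass tin at (237,205), with its paddle at (245,264).
- The purple look-alikes at (347,216) and (354,153).

I'll check the choice in a close crop and work out the move.

```bash
python3 - <<'E'
from h import *
from scipy.spatial.transform import Rotation as Ro
s=sense(); R=Ro.from_quat(s['tool_rot']).as_matrix(); print(R.round(3), ctrl.nose_length)
im=cv2.imread('pics/top0.png')[140:320,370:530]; cv2.imwrite('pics/crop.png',cv2.resize(im,None,fx=3,fy=3,interpolation=cv2.INTER_CUBIC))
d=R.T@(np.array([0.443,-0.241,0.25])-s['tool_pos'])*1000; print(d.round(0))
E
```

```text
[[ 0.284  0.     0.959]
 [-0.959 -0.     0.284]
 [ 0.    -1.     0.   ]] 0.019
[-268.    0.  356.]
```

View pics/crop.png

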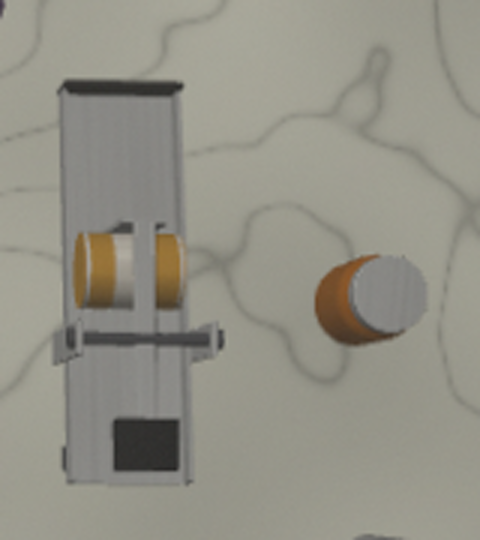

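The crop shows the wide chute with the large brass tin behind the gate, and the black paddle at the near end. Next I move above the paddle with the fingers shut and turned in line with the chute.

Request:
carry_out:
  motion:
    - [[-30,0,40],[0,2,0],0]
    - [[-65,0,87],[0,4,0],0]
    - [[-100,0,133],[0,7,0],0]
    - [[-135,0,180],[0,10,0],0]
    - [[-170,0,226],[0,13,0],0]
    - [[-205,0,272],[0,16,0],0]
    - [[-240,0,318],[0,17,0],0]
    - [[-268,0,356],[0,17,0],0]

```text
t: 2.1
tool_pos: [0.4443, -0.239, 0.2505]
tool_rot: [0.498, -0.502, 0.502, -0.498]
contact_force: [0.5, -1.0, 0.1]
opening: -0.001
```

Request:
carry_out:
  motion:
    - [[0,30,0],[0,0,0],0]
    - [[0,60,0],[0,0,0],0]
    - [[0,80,0],[0,0,0],0]
    - [[0,80,0],[0,0,0],0]

```text
t: 2.6
tool_pos: [0.442, -0.2408, 0.1693]
tool_rot: [-0.498, 0.503, -0.501, 0.497]
contact_force: [-0.4, 0.1, -0.1]
opening: 0.004
```

```bash
python3 - <<'E'
from h import *
from scipy.spatial.transform import Rotation as Ro
s=sense(); R=Ro.from_quat(s['tool_rot']).as_matrix(); print(s['t'],R.round(3), s['tool_pos'],s['contact_force'],s['opening'])
a=save('side','s1');c=save('wrist','w1');b=save('top','t1')
A=cv2.resize(a[130:280,250:450],(400,300));B=cv2.resize(b[160:340,350:590],(400,300))
cv2.imwrite('pics/c1.png',np.vstack([np.hstack([A,B]),np.hstack([cv2.resize(c,(400,300)),B*0])])[:,:,::-1])
for c in ['side','wrist']:
  for t in ['paddle_large','chute_large','gate_large']:
    for d in cams.tip_of(c,t)[:2]: print(c,t,np.round(d['location'],3),round(d['conf'],2))
E
```

```text
2.6 [[-0.009 -0.003  1.   ]
 [-1.     0.001 -0.009]
 [-0.001 -1.    -0.003]] [ 0.4420302  -0.24082987  0.16929105] [-0.43688686  0.07409033 -0.07302455] 0.003802603865174598
side paddle_large [ 0.448 -0.238  0.127] 0.66
side chute_large [ 0.535 -0.242  0.   ] 0.84
side chute_large [0.506 0.148 0.127] 0.71
side gate_large [ 0.622 -0.245  0.036] 0.97
side gate_large [0.654 0.171 0.046] 0.75
wrist paddle_large [ 0.452 -0.242  0.13 ] 0.91
wrist chute_large [ 0.528 -0.244  0.001] 0.92
```

View pics/c1.png

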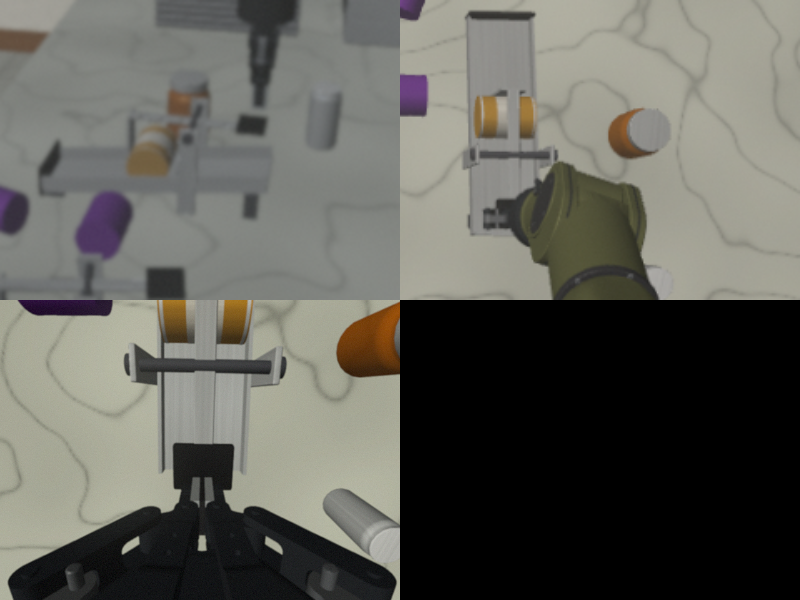

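The shut fingertip is centred over the black paddle: tip at (202,480), paddle at (203,466) in the wrist picture. It is about 23 mm above it. Pressing now.

Request:
carry_out:
  motion:
    - [[0,15,0],[0,0,0],0]
    - [[0,27,1],[0,0,0],0]
    - [[0,39,3],[0,0,0],0]
    - [[0,51,5],[0,0,0],0]
    - [[0,61,8],[0,0,0],0]
    - [[0,70,10],[0,0,0],0]
    - [[0,70,10],[0,0,0],0]
    - [[0,70,10],[0,0,0],0]

```text
t: 4.05
tool_pos: [0.4535, -0.2416, 0.1007]
tool_rot: [0.498, -0.502, 0.503, -0.498]
contact_force: [-0.3, -0.3, 5.4]
opening: 0.0
```

Request:
carry_out:
  motion:
    - [[0,0,0],[0,0,0],0]
    - [[0,0,0],[0,0,0],0]
    - [[0,0,0],[0,0,0],0]
    - [[0,0,0],[0,0,0],0]
    - [[0,0,0],[0,0,0],0]
    - [[0,0,0],[0,0,0],0]
    - [[0,0,0],[0,0,0],0]
    - [[0,0,0],[0,0,0],0]

```text
t: 5.05
tool_pos: [0.4534, -0.2415, 0.1009]
tool_rot: [0.498, -0.502, 0.503, -0.498]
contact_force: [-0.4, -1.1, 4.5]
opening: 0.004
```

```bash
python3 - <<'E'
from h import *
s=sense(); print(s['t'],s['tool_pos'],s['contact_force'])
a=save('side','s2');b=save('top','t2')
cv2.imwrite('pics/c2.png',np.hstack([cv2.resize(a[130:280,250:450],(400,300)),cv2.resize(b[160:340,350:590],(400,300))])[:,:,::-1])
for c in ['side','top']:
  for t in ['tin_large','gate_large']:
    for d in cams.tip_of(c,t)[:3]: print(c,t,np.round(d['location'],3),round(d['conf'],2))
E
```

```text
5.05 [ 0.45341693 -0.24154853  0.10085718] [-0.41000531 -1.12634946  4.48080622]
side tin_large [ 0.711 -0.246  0.042] 0.89
side tin_large [ 0.622 -0.099  0.032] 0.76
side tin_large [ 0.784 -0.115  0.033] 0.72
side gate_large [ 0.65  -0.249  0.103] 0.63
top tin_large [ 0.708 -0.248  0.047] 0.97
top tin_large [ 0.787 -0.114  0.03 ] 0.93
top tin_large [ 0.628 -0.097  0.029] 0.83
top gate_large [ 0.65  -0.252  0.097] 0.6
```

View pics/c2.png

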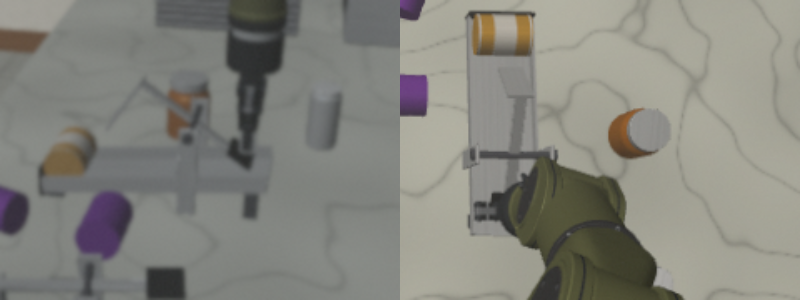

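The tin lies against the stop at the low end (chute x about 179 mm) and the gate is up. I let the lever rise slowly and retreat upwards.

Request:
carry_out:
  motion:
    - [[0,-10,-3],[0,0,0],0]
    - [[0,-21,-5],[0,0,0],0]
    - [[0,-32,-7],[0,0,0],0]
    - [[0,-43,-9],[0,0,0],0]
    - [[0,-60,-10],[0,0,0],0]
    - [[0,-90,-10],[0,0,0],0]
    - [[0,-130,-10],[0,0,0],0]
    - [[0,-130,-10],[0,0,0],0]

```text
t: 6.35
tool_pos: [0.4457, -0.2418, 0.2335]
tool_rot: [0.497, -0.499, 0.505, -0.499]
contact_force: [0.3, -0.1, -0.4]
opening: 0.0
```

```bash
python3 - <<'E'
from h import *
s=sense(); print(s['t'],s['tool_pos'],s['contact_force'])
a=save('side','s3');b=save('top','t3')
cv2.imwrite('pics/c3.png',np.hstack([cv2.resize(a[130:330,180:447],(400,300)),cv2.resize(b[140:320,200:530],(400,300))])[:,:,::-1])
for c in ['side','top']:
  for t in ['tin_large','gate_large','paddle_large','tin_small','paddle_small','mug','jar','shaker']:
    for d in cams.tip_of(c,t)[:1]: print(c,t,np.round(d['location'],3),round(d['conf'],2))
E
```

```text
6.35 [ 0.44571386 -0.24181921  0.23347628] [ 0.32568575 -0.06338101 -0.44237315]
side tin_large [ 0.709 -0.244  0.042] 0.88
side gate_large [ 0.624 -0.249  0.038] 0.65
side tin_small [0.654 0.175 0.045] 0.72
side paddle_small [0.507 0.149 0.124] 0.96
side mug [0.425 0.454 0.002] 0.74
side jar [ 0.561 -0.443  0.004] 0.85
side shaker [ 0.345 -0.449  0.001] 0.96
top tin_large [ 0.707 -0.25   0.047] 0.96
top gate_large [ 0.618 -0.252  0.034] 0.57
top paddle_large [ 0.449 -0.244  0.127] 0.58
top tin_small [0.657 0.169 0.046] 0.71
top paddle_small [0.511 0.146 0.128] 0.83
top mug [ 0.43   0.448 -0.   ] 0.77
top jar [ 0.563 -0.44   0.003] 0.89
top shaker [ 0.346 -0.448  0.003] 0.67
```

View pics/c3.png

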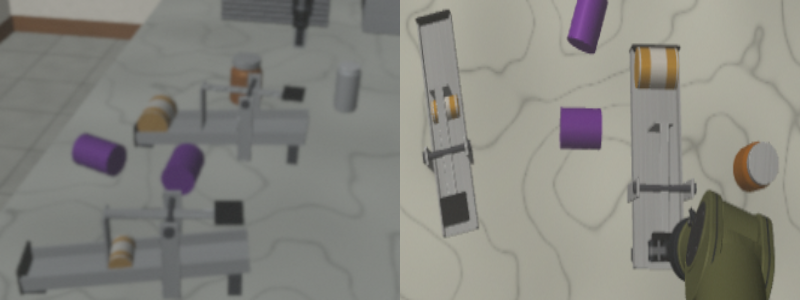

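The tin is at the stop, the lever is level with the gate down, the arm is clear, and nothing else has moved.

```bash
python3 -c "
from h import *
print(ctrl.hand_in())"
```

```text
the job is handed in; nothing more can be done
None
```

I pressed the large tin's paddle with the shut fingertips, about 47 mm down at roughly 5 N. The gate lifted and the tin rolled out against the stop. I then let the lever come back up slowly, raised the arm clear and handed the job in at about 7 s.

**Last checks, all as required:**
- **Large tin:** it rests at about x = 178 mm in the chute frame, 42–47 mm high.
- **Large lever:** it is level again, with the paddle at 127 mm (seen from the top camera only) and the gate edge at about 36 mm. That matches the start.
- **Everything else:** the small tin and its lever, the mug, the jar and the canister are where they began, within the few millimetres the cameras can tell.
- **Arm:** it is free of contact, with only sensor noise on the wrist force.

No check failed or disagreed; the hand-in itself gives no verdict.

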